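# Turn the fossil slab face up in the slide-jaw clamp

### The arm

A 7-joint arm with a two-finger parallel gripper is mounted at the origin on the work surface. World frame = base frame: x ahead of the robot, y to its left, z up, the work surface at z = 0. Lengths are in m, angles in rad, forces in N, time in s.
With the tool pointing down it reaches from about 0.4 to 0.85 m from the base axis. Payload 4.5 kg.
Tool frame: the origin (TCP) lies at the very end of the fingers, on their centre line; the grasp point (between the pads) lies 19 mm behind it; z points along the fingers, y is the line along which they close (so a half turn about z gives the same grasp; the last joint's range is limited). The gripper opens to 88 mm and grips with 3 to 60 N. Pads are 18 mm wide; open, the fingers measure 123 mm over their backs; the gripper's body (75 mm by 187 mm) begins 45 mm behind the grasp point.
Start: joints at [-1.17, 0.689, -0.195, 1.565, 0.157, 0.902, -0.215], TCP at [0.224, 0.583, 0.209] pointing down, gripper open.
Joint ranges: [-3.01, 3.01], [-0.46, 2.08], [-1.47, 1.51], [0.13, 2.56], [-1, 4.14], [0.04, 2.09], [-2.66, 2.66]. Speed limits (rad/s): [2.57, 2.57, 3.14, 3.14, 3.14, 3.14, 3.14].

### API

Orientations are given as a unit quaternion [x, y, z, w].
In Python, from plant import r gives the robot as it stands. The module is installed in compiled form; this text tells all that it offers.
- The arm moves only by the shell command python3 -m pendant 'ROWS' [FORCE]. ROWS is JSON, one flat list of numbers, 7 for each row, row after row: the opening, from 0 (shut) to 1 (fully open), then the shift along the tool's x, y, z scaled (see below), then the turn, a rotation vector about the tool's x, y, z scaled (see below). A call has 1 to 12 rows; each row is the pose to reach, as a shift and turn from the pose commanded when the call began, along the tool's axes at that moment; what a row does not reach only later rows make up. The controller multiplies each number of a shift by 0.15 m and each number of a turn by pi/2 rad. A row lasts 1/10 s, in which the tool goes at most 50 mm and 8.59 degrees, less where a joint would pass 70% of its speed; a pose out of reach is approached as far as the arm can. A call with a number of a shift or a turn outside -1 to 1 is refused whole. A call with a gripper value outside its range is refused whole. The fingers move at their own pace and stop on an object; FORCE is the grip in N (left out, the last holds). Time passes only in rows, so rows that repeat a pose let the fingers close. It gives the time, the measured TCP pose, the force, the opening and the grip force at its end, in the units of the state.
- r.get_state(): the state, without advancing time (a new reading comes with each control period).
- r.snapshot(name): name is "scene" or "top" or "wrist"; returns a dict with "img" (420x560x3 uint8, red, green, blue), "mtx" (3x3 intrinsics, pixels), "cam_to_world" (4x4, takes a point from camera to world coordinates). Camera axes: x right, y up, looking along -z (the intrinsics and any distortion apply to the point x, -y, -z); pixel columns grow to the right and rows downward; lengths in m; the calibration is good to about 2 mm. A picture is of the moment at which its call begins. There is no depth.
- r.finish_job(): hands the job in; it is judged then, once.
The state is a dict: "clock": time; "q": joint angles; "qd": joint speeds; "joint_torque": joint torques, N m; "tool_pos": TCP position; "eef_rot": TCP orientation; "contact_force": force on the tool from outside, world axes, zero at the start; "moment": the same for the moment, N m; "opening": opening from 0.0 (shut) to 1.0 (fully open); "finger_force": force on a finger pad.
Only numpy, scipy, OpenCV 4.12 (cv2) and the standard library are available. Lean on these libraries where they do the work, as an engineer would, in place of code of your own. Each camera call takes 0.05 s, during which the arm holds its last target. There are 200 camera calls.

### The job

The fossil slab stands on edge between the pads of the slide-jaw clamp. Slide the jaw back, lay the slab down gently on its plaster back, without letting it drop over, so that the sawn face with the coiled shell looks straight up, and close the jaw so that the slab is held snug by its two long edges between the pads. Leave everything else on the bench where it is.

Things in the scene. Friction and masses are not known exactly. Their poses are not given: they have to be found in the camera images.
- clamp: Grey cast bench clamp, bolted down, 190 (its x) x 320 (its y) x 74 mm high. Origin: centre of its underside, on the table. Fixed jaw at the +y end; the sliding jaw moves along y on two steel rods at x = +-74 mm (tops 34 mm above the table). An end block 42 mm high closes the -y end. Between the jaws is a flat rubber bed 112 mm wide (x), its top 40 mm above the table.
- bed_corner (a point): Point on the bed at the foot of the fixed jaw's cork pad, mid-width: (0, 110, 40) mm in the clamp's frame, axes as the clamp's (y points into the fixed jaw). The fixed jaw is 120 mm wide (x), 35 mm thick with its pad, flat on top 34 mm above the bed, with nothing above it.
- jaw (a joint): Gap between the two cork pads in m: 0 shut, 0.15 fully open; the sliding jaw opens towards the clamp's -y. It stays where it is left: its stiff bushes take about 7 N to slide, plus 8 N per m/s.
- jaw_pad (a point): Point on the bed at the foot of the sliding jaw's cork pad, mid-width. The pad is 120 mm wide (x), its top 34 mm above the bed. The upright part is 26 mm thick; behind it (towards the clamp's -y) lies a saddle with its top 20 mm above the bed, ending 95 mm behind the pad, with two gussets 35 mm high, 45 mm either side of the middle.
- jaw_post (a point): Centre of the top of the upright round black grip post on the sliding jaw: 22 mm in diameter, standing 58 mm out of the saddle. The point is 78 mm above the bed, mid-width, 68 mm behind the pad's face (towards the clamp's -y). Grip it from above or push it from either side.
- slab: Fossil slab, a stone block 92 (x) x 40 (y, thickness) x 66 mm (z, upright at the start), about 0.55 kg. It starts standing on a long edge on the bed, within 2 mm of the fixed jaw. Origin: centre of the edge face it then stands on. y points out of the sawn face with the brown coiled shell (at the start towards the fixed jaw), -y out of the white plaster back (towards the sliding jaw).
- slab_top (a point): Centre of the slab's other long edge face, 66 mm along z from its origin; at the start on top, 32 mm above both jaws. A finger pushing the face near here tips the slab about its lower edge if it rises along the tipping arc; pushing level, it drags on the face and slides the slab. Past 0.55 rad the slab falls over unless taken; the sliding jaw, 25 to 35 mm ahead of its foot, takes it.
- scribe: Steel pen-shaped air scribe, about 210 mm long, 18 mm high, lying on the robot's side of the clamp. Origin on the table under it. Leave alone.
- brush: Brush about 160 mm long lying beyond the clamp. Leave alone.
- glue_bottle: Amber bottle, 48 mm in diameter, 95 mm high, standing beyond the clamp. Origin: centre of its underside. Leave alone.
- offcut: Lump of stone about 52 x 40 x 40 mm, beyond the clamp. Leave alone.
- tray: Cardboard tray 160 x 210 x 35 mm to the left, with a fossil bone lying in it. Origin: centre of its underside. Leave alone.
- bone: Brown fossil bone about 135 mm long in the tray. Leave alone.
- hammer: Hammer lying to the right. Leave alone.
- jacket: White plaster jacket with stone in it, 110 x 150 x 60 mm, to the right. Leave alone.
Mind the look-alikes: they are no part of the job. What is shaped like the slab but green, pink or turquoise is not meant.

How it is judged:
By the outcome, as a careful person would: the job done as asked, in the order asked, and still so for the second after the job is handed in, with the robot touching nothing.
It also fails if it takes over 67 s, if anything falls off the work surface, if the arm or the gripper's body presses on something with over 40 N, if the wrist force passes 120 N, or if a joint passes its speed limit or range.

## Working session

There is one attempt and no reset: what is moved stays moved. The work goes in short steps, Python scripts to look and compute and a shell command to move; the robot and the scene stay as the last step left them, time stands still between calls to the robot, and variables do not carry over. Pictures are saved under pics/ and viewed, at most 10 in all, crops included, and the job is handed in when it is done.

```bash
mkdir -p pics
python3 - <<'E'
from plant import r
import cv2,numpy as np,pickle
d={}
for n in("scene","top"):
    s=r.snapshot(n);d[n]=s;print(n,np.round(s["mtx"],1).tolist(),np.round(s["cam_to_world"],3).tolist(),s.keys())
    cv2.imwrite(f"pics/{n}0.png",s["img"][:,:,::-1])
pickle.dump(d,open("s0.pkl","wb"))
print(r.get_state())
E
```

```text
scene [[447.8, 0.0, 277.7], [0.0, 447.8, 209.1], [0.0, 0.0, 1.0]] [[0.549, -0.445, 0.707, 1.46], [0.836, 0.284, -0.47, -0.594], [0.009, 0.849, 0.528, 0.781], [0.0, 0.0, 0.0, 1.0]] dict_keys(['img', 'mtx', 'cam_to_world'])
top [[414.7, 0.0, 284.1], [0.0, 414.7, 205.8], [0.0, 0.0, 1.0]] [[0.028, 0.997, -0.078, 0.465], [-0.999, 0.026, -0.024, -0.01], [-0.022, 0.079, 0.997, 1.226], [0.0, 0.0, 0.0, 1.0]] dict_keys(['img', 'mtx', 'cam_to_world'])
{'clock': 0.1, 'q': array([-1.17017147,  0.68987149, -0.19451585,  1.56621785,  0.15733624,
        0.9025218 , -0.21509819]), 'qd': array([ 0.00056785, -0.00348547, -0.00122445, -0.00066222,  0.00012096,
       -0.00025092,  0.00048148]), 'joint_torque': array([-2.84205649e-03, -5.28492951e+01, -1.27126493e+00, -1.53836542e+01,
       -5.25129482e-02,  2.00789342e-03,  3.49590607e-05]), 'tool_pos': array([0.22399721, 0.58283026, 0.20841396]), 'eef_rot': array([ 1.82339248e-01,  9.83235343e-01, -8.09086484e-04, -7.14403033e-05]), 'contact_force': array([ 1.4846556 , -0.34994625, -0.82608542]), 'moment': array([0.00817483, 0.04377732, 0.0273776 ]), 'finger_force': 0.0, 'opening': 1.0033577961119222}
```

View pics/scene0.png

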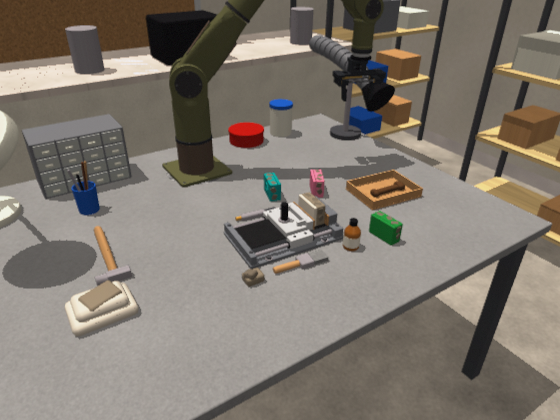

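View pics/top0.png

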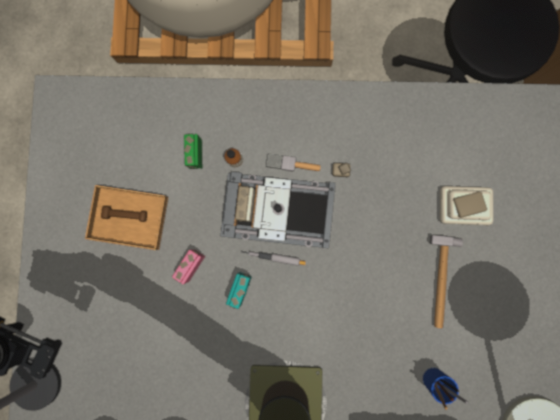

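The scene view shows the clamp at about (285,230), with its post at (284,210) and the slab at (312,210). In the top view the clamp spans (222–335, 172–246), with the fixed jaw on the left (+y), the slab at (245,203) and the post at (278,208). I'll enlarge both views to get precise pixels.

Run:
```python
import cv2,pickle
d=pickle.load(open("s0.pkl","rb"))
a=cv2.resize(d["top"]["img"][165:255,215:345,::-1],None,fx=6,fy=6,interpolation=cv2.INTER_CUBIC)
b=cv2.resize(d["scene"]["img"][185:265,220:350,::-1],None,fx=6,fy=6,interpolation=cv2.INTER_CUBIC)
cv2.imwrite("pics/ct.png",a);cv2.imwrite("pics/cs.png",b)
```

```text
(no output)
```

View pics/ct.png

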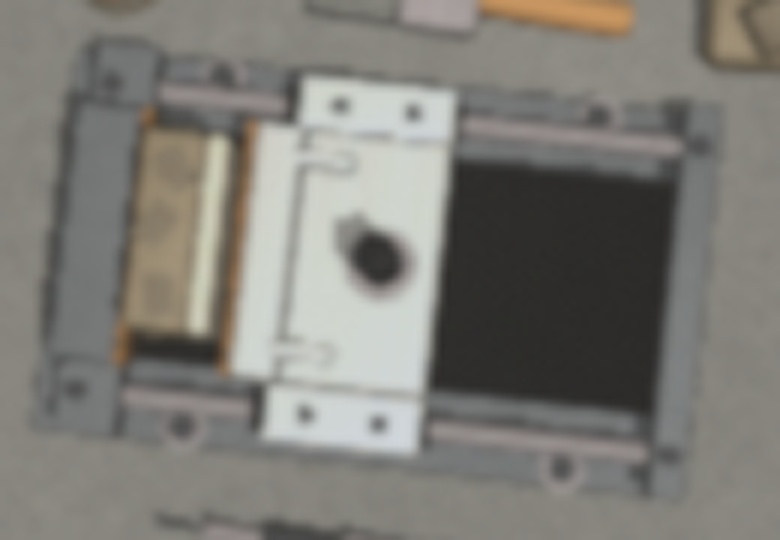

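View pics/cs.png

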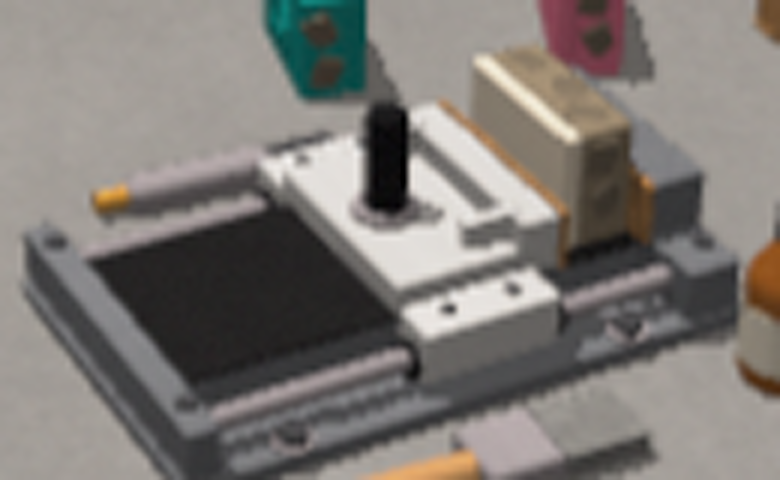

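In the top crop the slab's top corners are (148,128), (228,136), (210,336) and (128,330), the post is at (381,258), and the sliding pad's top edge runs (250,122)–(225,372). The scene crop shows the same points: slab (635,125), (575,135), (473,57), (535,45), post (388,108), pad (568,215)–(440,100). Next I'll triangulate them.

```bash
cat > h.py <<'E'
import numpy as np,pickle
from scipy.spatial.transform import Rotation as R
def ray(s,u,v):
    d=np.linalg.inv(s["mtx"])@[u,v,1]; T=s["cam_to_world"]
    w=T[:3,:3]@[d[0],-d[1],-d[2]]; return T[:3,3],w/np.linalg.norm(w)
def plane(s,u,v,z):
    o,d=ray(s,u,v); return o+d*(z-o[2])/d[2]
def tri(a,b):
    A=0;B=0
    for o,d in(a,b):
        P=np.eye(3)-np.outer(d,d);A=A+P;B=B+P@o
    x=np.linalg.solve(A,B); return x,[round(1e3*np.linalg.norm((np.eye(3)-np.outer(d,d))@(x-o)),1) for o,d in(a,b)]
E
python3 - <<'E'
from h import *
d=pickle.load(open("s0.pkl","rb"));t,s=d["top"],d["scene"]
T=lambda p:(215+(p[0]+.5)/6-.5,165+(p[1]+.5)/6-.5)
S=lambda p:(220+(p[0]+.5)/6-.5,185+(p[1]+.5)/6-.5)
for n,p,q,z in[("slab shell +x",(148,128),(635,125),.106),("plaster +x",(228,136),(575,135),.106),("plaster -x",(210,336),(473,57),.106),("shell -x",(128,330),(535,45),.106),("post",(381,258),(388,106),.118),("pad +x",(250,122),(568,215),.074),("pad -x",(225,372),(440,100),.074)]:
    x,e=tri(ray(t,*T(p)),ray(s,*S(q)));print(n,np.round(x*1e3,1),e,"plane",np.round(plane(t,*T(p),z)*1e3,1),np.round(plane(s,*S(q),z)*1e3,1))
for n,p in[("fixpad +x",(150,110)),("fixpad -x",(122,360)),("fixback +x",(78,103)),("fixback -x",(50,352))]:
    print(n,np.round(plane(t,*T(p),.074)*1e3,1))
for n,p in[("end +x",(722,105)),("end -x",(680,497))]:
    print(n,np.round(plane(t,*T(p),.042)*1e3,1))
E
```

```text
slab shell +x [604.8 141.7  99.5] [np.float64(0.1), np.float64(0.1)] plane [603.9 140.7 106. ] [613.  134.7 106. ]
plaster +x [602.  105.3 104.2] [np.float64(1.2), np.float64(1.2)] plane [601.1 104.1 106. ] [604.8 104.6 106. ]
plaster -x [510.9 110.5 101.7] [np.float64(1.0), np.float64(1.0)] plane [510.2 109.2 106. ] [517.3 107.  106. ]
shell -x [512.8 148.4  98. ] [np.float64(1.1), np.float64(1.1)] plane [511.9 146.3 106. ] [524.3 140.7 106. ]
post [547.3  33.6 116. ] [np.float64(1.1), np.float64(1.1)] plane [546.6  32.6 118. ] [550.5  32.7 118. ]
pad +x [612.5  97.6  66.9] [np.float64(0.5), np.float64(0.5)] plane [611.9  97.3  74. ] [620.8  90.3  74. ]
pad -x [494.6 104.7  70.2] [np.float64(0.8), np.float64(0.8)] plane [495. 105.  74.] [499.5 100.2  74. ]
fixpad +x [616.3 144.3  74. ]
fixpad -x [499.2 153.1  74. ]
fixback +x [618.8 178.2  74. ]
fixback -x [502.  186.7  74. ]
end +x [ 629.8 -125.4   42. ]
end -x [ 442.7 -109.1   42. ]
```

The clamp is yawed about -4.3°. The slab foot is about 41 mm from the fixed pad, and the jaw gap is about 47 mm. My plan:
1. Grip the post, fingers closing along the clamp's x.
2. Slide the jaw back about 22 mm, so it stands about 27 mm ahead of the slab's foot.
3. Tip the slab onto the jaw, then retract the jaw slowly to lower it.
4. Close the jaw.

First I'll move toward the post.

```bash
cat >> h.py <<'E'
def go(p=None,yaw=None,dp=None):
    "print shift/turn numbers to a world TCP target and tool-y yaw (deg, mod 180), tool down"
    from plant import r
    st=r.get_state(); M=R.from_quat(st["eef_rot"])
    if dp is not None: p=st["tool_pos"]+np.array(dp)
    s=M.inv().apply(np.array(p)-st["tool_pos"])/.15
    o=""
    if yaw is not None:
        a=np.radians(yaw); c=[]
        for k in(0,np.pi):
            y=np.array([np.cos(a+k),np.sin(a+k),0]);z=np.array([0,0,-1.]);x=np.cross(y,z)
            c.append((M.inv()*R.from_matrix(np.c_[x,y,z])).as_rotvec()/(np.pi/2))
        o=np.round(c,3).tolist()
    print("t",round(st["clock"],2),"pos",np.round(st["tool_pos"],4),"q",np.round(st["q"],2),"shift",np.round(s,3),"turn",o,"F",np.round(st["contact_force"],1))
E
python3 -m pendant '[1,-0.83,-0.66,0,0,0,0, 1,-0.83,-0.66,0,0,0,0, 1,-0.83,-0.66,0,0,0,0, 1,-0.83,-0.66,0,0,0,0, 1,-0.83,-0.66,0,0,0,0]'
python3 -m pendant '[1,-0.83,-0.66,0,0,0,0, 1,-0.83,-0.66,0,0,0,0, 1,-0.83,-0.66,0,0,0,0, 1,-0.83,-0.66,0,0,0,0, 1,-0.83,-0.66,0,0,0,0]'
python3 -m pendant '[1,-0.83,-0.66,0,0,0,0, 1,-0.83,-0.66,0,0,0,0, 1,-0.83,-0.66,0,0,0,0, 1,-0.83,-0.66,0,0,0,0, 1,-0.83,-0.66,0,0,0,0]'
python3 -c "
from h import *
go([.5475,.033,.20],-4.3)"
```

```text
clock: 0.6
tool_pos: [0.3064, 0.4443, 0.209]
eef_rot: [0.184, 0.983, -0.001, 0.0]
contact_force: [-0.3, 0.8, -0.3]
opening: 1.0
finger_force: 0.0
clock: 1.1
tool_pos: [0.3861, 0.3096, 0.2091]
eef_rot: [0.183, 0.983, 0.0, -0.0]
contact_force: [-0.5, 0.6, 0.2]
opening: 0.995
finger_force: 0.0
clock: 1.6
tool_pos: [0.4669, 0.1737, 0.209]
eef_rot: [0.182, 0.983, 0.001, 0.0]
contact_force: [-0.3, 0.8, 0.9]
opening: 1.003
finger_force: 0.0
t 1.6 pos [0.4669 0.1737 0.209 ] q [-0.28  0.53 -0.26  1.94  0.2   0.69  0.54] shift [-0.839 -0.683  0.059] turn [[0.001, -0.001, 0.814], [0.001, 0.001, -1.186]] F [-0.3  0.8  0.9]
```

```bash
python3 -m pendant '[1,-0.84,-0.68,0.06,0,0,0.81, 1,-0.84,-0.68,0.06,0,0,0.81, 1,-0.84,-0.68,0.06,0,0,0.81, 1,-0.84,-0.68,0.06,0,0,0.81, 1,-0.84,-0.68,0.06,0,0,0.81, 1,-0.84,-0.68,0.06,0,0,0.81, 1,-0.84,-0.68,0.06,0,0,0.81, 1,-0.84,-0.68,0.06,0,0,0.81, 1,-0.84,-0.68,0.06,0,0,0.81, 1,-0.84,-0.68,0.06,0,0,0.81, 1,-0.84,-0.68,0.06,0,0,0.81]'
python3 - <<'E'
from h import *
from plant import r
import cv2
s=r.snapshot("wrist");pickle.dump(s,open("w1.pkl","wb"));cv2.imwrite("pics/w1.png",s["img"][:,:,::-1])
go([.5475,.033,.087],-4.3)
E
```

```text
clock: 2.7
tool_pos: [0.5473, 0.0355, 0.2]
eef_rot: [0.729, 0.685, 0.001, -0.001]
contact_force: [0.0, -0.4, -0.1]
opening: 1.005
finger_force: 0.0
t 2.75 pos [0.5473 0.0346 0.2   ] q [-0.21  0.6   0.11  1.82 -0.1   0.73 -0.11] shift [-0.012  0.002  0.753] turn [[-0.0, -0.001, 0.008], [0.001, -0.0, -1.992]] F [ 0.7 -0.6  0.6]
```

View pics/w1.png

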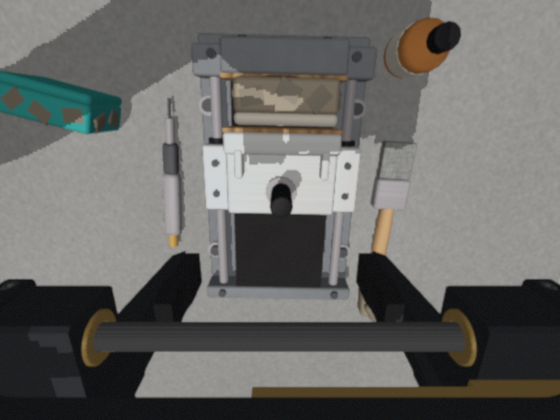

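The wrist view is aligned with the clamp. The post top is at (281,207), the slab's top edge is at rows 78–125, the pad's cork edge is at row 130, and the fixed-jaw pad is at row 75. I'll check these against the calibration.

Run:
```python
from h import *
s=pickle.load(open("w1.pkl","rb"))
print(np.round(s["cam_to_world"],3).tolist())
for n,p,z in[("post",(281,207),.118),("padL",(223,131),.074),("padR",(341,131),.074),("fixL",(220,76),.074),("fixR",(346,78),.074),("plL",(233,122),.106),("plR",(336,122),.106),("shL",(233,80),.106),("shR",(338,82),.106)]:
    print(n,np.round(1e3*plane(s,*p,z),1))
```

```text
[[0.998, 0.058, 0.019, 0.553], [-0.061, 0.945, 0.32, 0.121], [0.0, -0.321, 0.947, 0.376], [0.0, 0.0, 0.0, 1.0]]
post [550.1  35.8 118. ]
padL [496.6 104.4  74. ]
padR [613.9  97.2  74. ]
fixL [499.8 154.4  74. ]
fixR [618.2 145.4  74. ]
plL [512.3 113.3 106. ]
plR [603.  107.7 106. ]
shL [516.  147.1 106. ]
shR [604.6 140.2 106. ]
```

```bash
python3 -m pendant '[0.7,0,0.01,0.25,0,0,0, 0.7,0,0.01,0.5,0,0,0, 0.7,0,0.01,0.65,0,0,0, 0.7,0,0.01,0.75,0,0,0, 0.7,0,0.01,0.75,0,0,0, 0,0,0.01,0.75,0,0,0, 0,0,0.01,0.75,0,0,0, 0,0,0.01,0.75,0,0,0, 0,0,0.01,0.75,0,0,0, 0,0,0.01,0.75,0,0,0]' 40
python3 -c "
from h import *
a=np.radians(-4.3);ex=np.array([np.cos(a),np.sin(a),0]);ey=np.array([-ex[1],ex[0],0])
go(dp=-.022*ey)"
```

```text
clock: 3.75
tool_pos: [0.5491, 0.0318, 0.0881]
eef_rot: [0.731, 0.683, 0.0, 0.0]
contact_force: [-0.3, 0.3, -0.0]
opening: 0.274
finger_force: 0.0
t 3.75 pos [0.5491 0.0318 0.0881] q [-0.19  0.77  0.08  1.91 -0.12  0.47 -0.1 ] shift [-0.147 -0.001 -0.   ] turn  F [-0.3  0.3 -0. ]
```

```bash
python3 -m pendant '[0,0,0,0,0,0,0, 0,0,0,0,0,0,0, 0,0,0,0,0,0,0, 0,-0.02,0,0,0,0,0, 0,-0.04,0,0,0,0,0, 0,-0.06,0,0,0,0,0, 0,-0.08,0,0,0,0,0, 0,-0.1,0,0,0,0,0, 0,-0.12,0,0,0,0,0, 0,-0.14,0,0,0,0,0, 0,-0.14,0,0,0,0,0, 0,-0.14,0,0,0,0,0]' 40
python3 - <<'E'
from h import *
from plant import r
import cv2
s=r.snapshot("wrist");pickle.dump(s,open("w2.pkl","wb"));cv2.imwrite("pics/w2.png",cv2.resize(s["img"][40:190,180:380,::-1],None,fx=4,fy=4,interpolation=cv2.INTER_CUBIC))
go(dp=[0,0,.08])
E
```

```text
clock: 4.95
tool_pos: [0.547, 0.0103, 0.0874]
eef_rot: [0.731, 0.682, -0.0, -0.0]
contact_force: [-1.2, -0.3, 0.2]
opening: 0.003
finger_force: 0.0
t 5.0 pos [0.547  0.0105 0.0874] q [-0.14  0.77  0.07  1.91 -0.11  0.46 -0.07] shift [-0.    -0.    -0.533] turn  F [-0.7 -0.1  0.2]
```

View pics/w2.png

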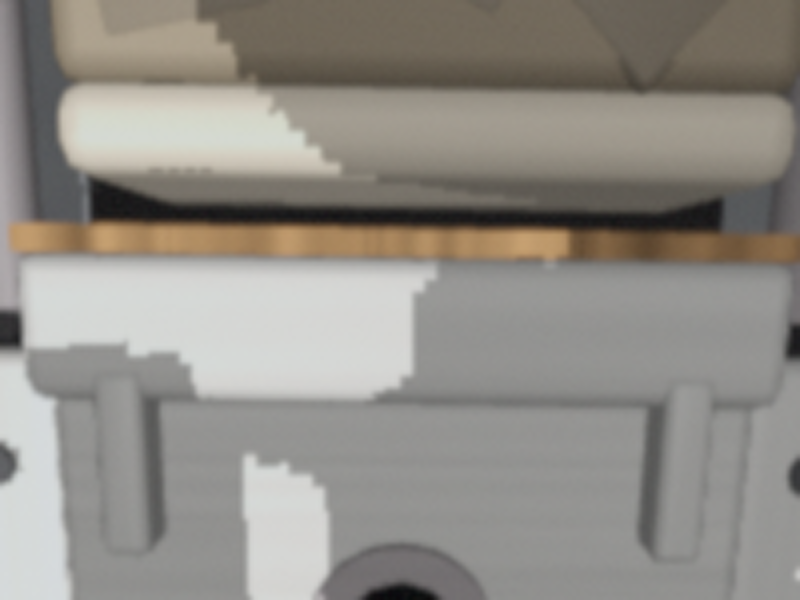

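The crop shows the jaw's cork at row 232, the slab's plaster edge at rows 85–175, and the post at about (400,595). The fingers shut completely (opening 0.003), so the post may have been missed. I'll check where it is.

Run:
```python
from h import *
from plant import r
import cv2
s=pickle.load(open("w2.pkl","rb"))
C=lambda p:(180+(p[0]+.5)/4-.5,40+(p[1]+.5)/4-.5)
for n,p,z in[("padL",(12,224),.074),("padR",(800,236),.074),("plL",(60,170),.104),("plR",(795,180),.104)]:
    print(n,np.round(1e3*plane(s,*C(p),z),1))
a=r.snapshot("top");b=r.snapshot("scene");pickle.dump((a,b),open("s2.pkl","wb"))
w=cv2.resize(s["img"][:,:,::-1],(400,300));t=cv2.resize(a["img"][165:255,215:335,::-1],(400,300),interpolation=3);c=cv2.resize(b["img"][170:260,215:335,::-1],(800,300)[::1] if 0 else (400,300),interpolation=3)
cv2.imwrite("pics/m2.png",np.vstack([np.hstack([w,t]),np.hstack([c,np.zeros_like(c)])]))
```

```text
padL [496.3 107.7  74. ]
padR [614.7  97.9  74. ]
plL [512.5 111.7 104. ]
plR [604.1 104.3 104. ]
```

View pics/m2.png

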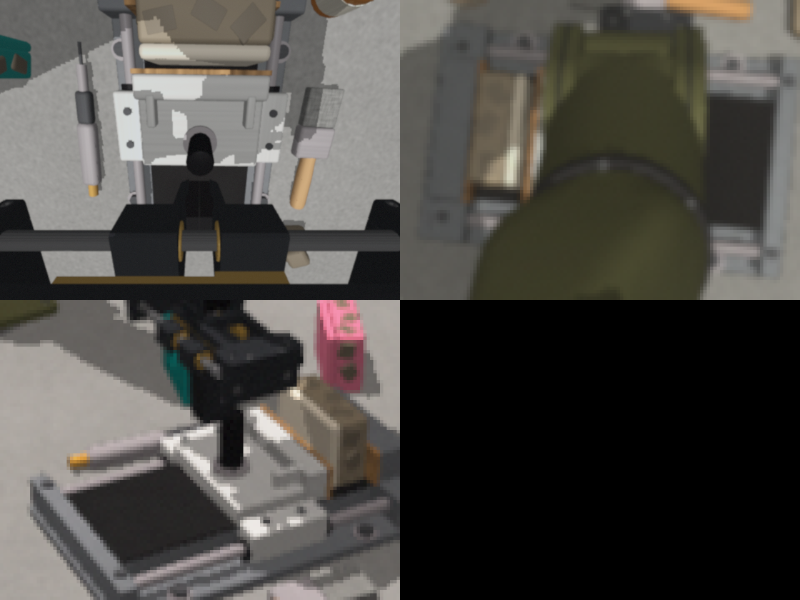

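The jaw hasn't moved: the post slipped out between the pads, and the fingers now stand closed just behind it. I'll rise, then turn a quarter so the fingers close along the jaw's travel, which can't slip.

```bash
python3 -m pendant '[0,0,0,-0.2,0,0,0, 0,0,0,-0.5,0,0,0, 0,0,0,-0.5,0,0,0]'
python3 - <<'E'
from h import *
from plant import r
import cv2
b=r.snapshot("wrist")
cv2.imwrite("pics/m3.png",b["img"][:,:,::-1])
pickle.dump(b,open("w3.pkl","wb"))
go([.548,.0345,.162],85.7)
g=b["img"].max(2)
n,l,st,c=cv2.connectedComponentsWithStats((g<45).astype(np.uint8)[:, :])
for i in range(1,n):
    if st[i,4]>200: print(st[i],c[i])
E
```

```text
clock: 5.4
tool_pos: [0.551, 0.0107, 0.1671]
eef_rot: [0.731, 0.682, 0.004, 0.003]
contact_force: [2.4, -0.2, 0.1]
opening: 0.008
finger_force: 0.0
t 5.45 pos [0.5494 0.0108 0.1649] q [-0.16  0.65  0.09  1.86 -0.1   0.63 -0.08] shift [ 0.157 -0.02   0.019] turn [[0.003, 0.002, -0.996], [0.002, -0.003, 1.004]] F [-0.4 -0.9  0.7]
[218  93 115   9 282] [273.10992908  98.54609929]
[    0   167   560   219 32250] [276.90316279 304.19342636]
[    0   351   560    69 18144] [279.76984127 397.75832231]
```

View pics/m3.png

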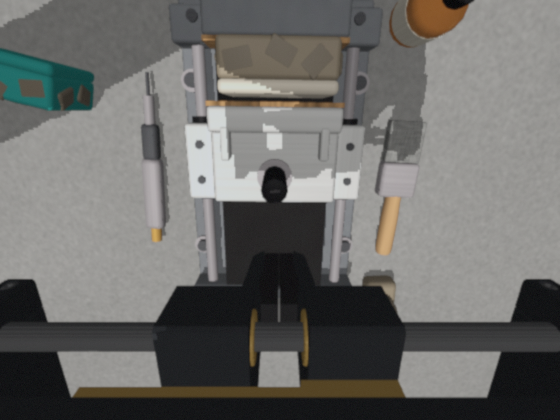

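The post top is at about (274,191) and its base is at (274,176). The closed fingertips are at (278,262). The jaw still has its original small gap.

Run:
```python
from h import *
s=pickle.load(open("w3.pkl","rb"))
for n,p,z in[("post",(274,191),.118),("ring",(274,176),.06),("padL",(207,103),.074),("padR",(342,103),.074),("fixL",(203,40),.074),("fixR",(357,40),.074),]:
    print(n,np.round(1e3*plane(s,*p,z),1))
t=s["cam_to_world"];c=np.array([.5494,.0108,.1649]);q=t[:3,:3].T@(c-t[:3,3]);u=s["mtx"]@[q[0]/-q[2],-q[1]/-q[2],1];print(u)
```

```text
post [550.   35.5 118. ]
ring [549.7  35.   60. ]
padL [497.2 105.7  74. ]
padR [613.3  97.8  74. ]
fixL [501.  153.4  74. ]
fixR [625.4 145.1  74. ]
[275.40662299 245.07989605   1.        ]
```

```bash
python3 -m pendant '[0.6,0.16,0,0,0,0,-1, 0.6,0.16,0,0,0,0,-1, 0.6,0.16,0,0,0,0,-1, 0.6,0.16,0,0,0,0,-1, 0.6,0.16,0,0,0,0,-1, 0.6,0.16,0,0,0,0,-1, 0.6,0.16,0,0,0,0,-1, 0.6,0.16,0,0,0,0,-1, 0.6,0.16,0,0,0,0,-1, 0.6,0.16,0,0,0,0,-1, 0.6,0.16,0,0,0,0,-1, 0.6,0.16,0,0,0,0,-1]'
python3 -c "
from h import *
go([.5495,.035,.084],85.7)"
```

```text
clock: 6.65
tool_pos: [0.548, 0.0347, 0.1613]
eef_rot: [0.034, 0.999, 0.0, -0.001]
contact_force: [0.6, -0.4, 0.3]
opening: 0.6
finger_force: 0.0
t 6.65 pos [0.548  0.0347 0.1613] q [ 0.07  0.67 -0.36  1.84  0.35  0.7   1.01] shift [-0.011  0.003  0.515] turn [[0.0, -0.002, 0.004], [0.003, 0.0, -1.996]] F [ 0.6 -0.4  0.3]
```

```bash
python3 -m pendant '[0.6,-0.01,0,0.25,0,0,0, 0.6,-0.01,0,0.4,0,0,0, 0.6,-0.01,0,0.51,0,0,0, 0.6,-0.01,0,0.51,0,0,0, 0,-0.01,0,0.51,0,0,0, 0,-0.01,0,0.51,0,0,0, 0,-0.01,0,0.51,0,0,0, 0,-0.01,0,0.51,0,0,0, 0,-0.01,0,0.51,0,0,0, 0,-0.01,0,0.51,0,0,0]' 30
python3 -c "
from h import *
go(dp=[-.0016,-.021,0])"
```

```text
clock: 7.65
tool_pos: [0.5509, 0.0337, 0.0867]
eef_rot: [0.035, 0.999, -0.001, 0.0]
contact_force: [0.6, -3.3, 5.6]
opening: 0.213
finger_force: 30.0
t 7.65 pos [0.5509 0.0337 0.0867] q [ 0.03  0.78 -0.29  1.89  0.42  0.53  0.95] shift [ 0.001 -0.14   0.   ] turn  F [ 0.6 -3.3  5.6]
```

```bash
python3 -m pendant '[0,0,-0.02,0,0,0,0, 0,0,-0.04,0,0,0,0, 0,0,-0.06,0,0,0,0, 0,0,-0.08,0,0,0,0, 0,0,-0.1,0,0,0,0, 0,0,-0.12,0,0,0,0, 0,0,-0.14,0,0,0,0, 0,0,-0.14,0,0,0,0, 0,0,-0.14,0,0,0,0]'
python3 - <<'E'
from h import *
from plant import r
import cv2
s=r.snapshot("wrist");a=r.snapshot("top");b=r.snapshot("scene");pickle.dump((s,a,b),open("w4.pkl","wb"))
w=s["img"][:,:,::-1];t=cv2.resize(a["img"][165:255,215:335,::-1],(400,300),interpolation=2);c=cv2.resize(b["img"][170:260,215:335,::-1],(400,300),interpolation=2)
cv2.imwrite("pics/m4.png",np.vstack([np.hstack([cv2.resize(w,(400,300)),t]),np.hstack([c,cv2.resize(w[100:300,60:320],(400,300))])]))
E
```

```text
clock: 8.55
tool_pos: [0.5497, 0.0179, 0.0867]
eef_rot: [0.033, 0.999, 0.003, 0.001]
contact_force: [-0.3, 6.0, 5.2]
opening: 0.208
finger_force: 30.0
```

View pics/m4.png

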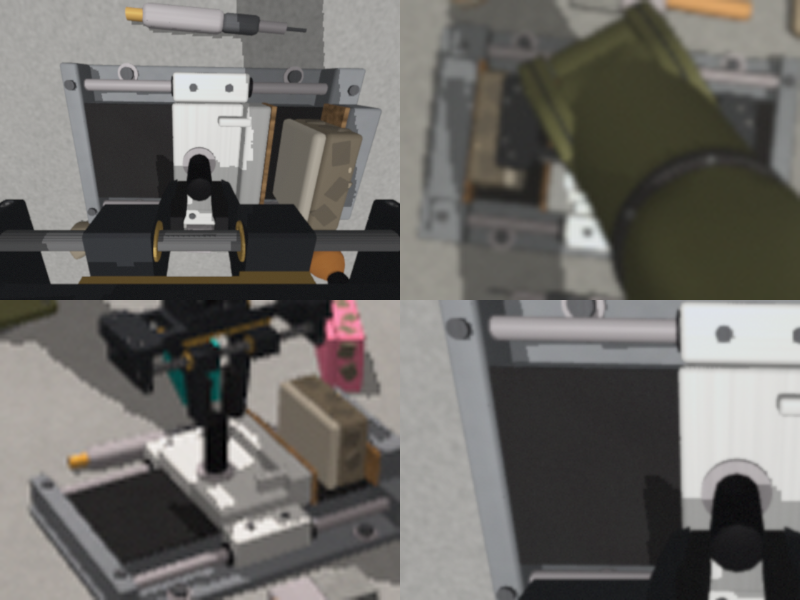

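The jaw has moved back and the slab still stands. The post is held, but off-centre, since the opening is only 18.5 mm. I'll check the geometry by projecting points, working out the jaw shift from the cork edge.

```bash
cat >> h.py <<'E'
def proj(s,c):
    t=s["cam_to_world"];q=t[:3,:3].T@(np.array(c)-t[:3,3]);return (s["mtx"]@[q[0]/-q[2],q[1]/q[2],1])[:2]
E
python3 - <<'E'
from h import *
s,a,b=pickle.load(open("w4.pkl","rb"))
S=lambda p:np.round((np.array(p)-[215,170])*10/3,0);W=lambda p:np.round(np.array(p)/1.4,0)
for n,c in[("post base",(.548,.018,.06)),("post top",(.548,.018,.118)),("tcp",(.5497,.0179,.0867)),("tcp+40",(.5497,.0179,.127))]:
    print(n,"scene tile",S(proj(b,c)),"wrist tile",W(proj(s,c)))
for n,p,z in[("post",(200,187),.118),("padtop -x",(272,107),.074),("fix -x",(325,107),.074)]:
    print(n,np.round(1e3*plane(s,p[0]*1.4,p[1]*1.4,z),1))
E
```

```text
post base scene tile [214. 167.] wrist tile [197. 161.]
post top scene tile [215. 111.] wrist tile [197. 190.]
tcp scene tile [216. 143.] wrist tile [197. 174.]
tcp+40 scene tile [216. 103.] wrist tile [197. 198.]
post [545.9  20.4 118. ]
padtop -x [494.7  88.4  74. ]
fix -x [497.8 135.6  74. ]
```

```bash
python3 -m pendant '[0,0,-0.015,0,0,0,0, 0,0,-0.03,0,0,0,0, 0,0,-0.03,0,0,0,0, 0,0,-0.03,0,0,0,0]'
python3 - <<'E'
from h import *
from plant import r
import cv2
s=r.snapshot("wrist");pickle.dump(s,open("w5.pkl","wb"))
cv2.imwrite("pics/m5.png",cv2.resize(s["img"][130:300,340:540,::-1],(800,600),interpolation=2))
E
```

```text
clock: 9.1
tool_pos: [0.5493, 0.0136, 0.0867]
eef_rot: [0.033, 0.999, 0.003, 0.001]
contact_force: [-1.6, 7.1, 5.9]
opening: 0.213
finger_force: 30.0
```

View pics/m5.png

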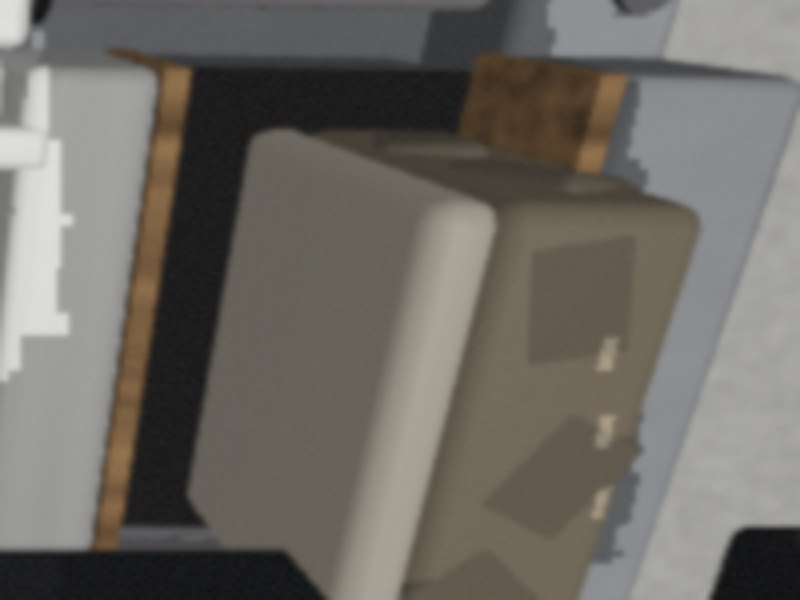

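The plaster foot edge runs (250,140)–(190,495), the sliding pad's top edge (192,70)–(122,545), and the fixed pad's top edge starts at (598,75).

Run:
```python
from h import *
s=pickle.load(open("w5.pkl","rb"))
C=lambda p:(340+p[0]/4,130+p[1]*170/600)
e=np.array([.075,.997,0])
for n,p,z in[("foot1",(248,145),.040),("foot2",(190,495),.040),("pad1",(192,70),.074),("pad2",(122,545),.074),("fix",(598,75),.074),("topedge pl",(430,210),.106),("topedge sh",(698,215),.106)]:
    x=1e3*plane(s,*C(p),z);print(n,np.round(x,1),"along y:",round(x@e,1))
go([.55,.02,.09],85.7)
```

```text
foot1 [516.9 112.8  40. ] along y: 151.2
foot2 [603.5 106.5  40. ] along y: 151.4
pad1 [494.7  88.7  74. ] along y: 125.5
pad2 [593.6  81.2  74. ] along y: 125.5
fix [499.8 153.5  74. ] along y: 190.6
topedge pl [513.6 111.1 106. ] along y: 149.3
topedge sh [516.9 148.4 106. ] along y: 186.7
t 9.15 pos [0.5493 0.0136 0.0867] q [ 0.08  0.78 -0.31  1.9   0.43  0.52  0.99] shift [-0.002  0.043 -0.022] turn [[0.004, 0.001, 0.006], [-0.002, 0.006, -1.994]] F [-1.5  6.6  4.7]
```

The jaw now stands about 26 mm ahead of the foot, which is where I want it. Next I'll relax the pull, release the post, rise, and move over the fixed jaw.

```bash
python3 -m pendant '[0,0,0.02,0,0,0,0, 0,0,0.035,0,0,0,0, 0.5,0,0.035,0,0,0,0, 0.5,0,0.035,0,0,0,0, 0.5,0,0.035,0,0,0,0, 0.5,0,0.035,-0.1,0,0,0, 0.5,0,0.035,-0.3,0,0,0, 0.5,0,0.035,-0.5,0,0,0, 0,0,0.035,-0.5,0,0,0, 0,0,0.035,-0.5,0,0,0]'
python3 -c "
from h import *
go([.561,.182,.16],85.7)"
```

```text
clock: 10.15
tool_pos: [0.5492, 0.0145, 0.1612]
eef_rot: [0.034, 0.999, 0.0, 0.0]
contact_force: [0.6, 0.1, -1.4]
opening: 0.343
finger_force: 0.0
t 10.15 pos [0.5492 0.0145 0.1612] q [ 0.11  0.67 -0.37  1.84  0.36  0.69  1.04] shift [-0.002  1.119  0.008] turn [[0.0, 0.0, 0.004], [-0.001, 0.0, -1.996]] F [ 0.6  0.1 -1.4]
```

```bash
python3 -m pendant '[0,0,0.3,0,0,0,0, 0,0,0.6,0,0,0,0, 0,0,0.9,0,0,0,0, 0,0,0.98,0,0,0,0, 0,0,0.98,0,0,0,0, 0,0,0.98,0,0,0,0]'
python3 -m pendant '[0,0,0.15,0,0,0,0, 0,0,0.15,0.1,0,0,0, 0,0,0.15,0.25,0,0,0, 0,0,0.15,0.4,0,0,0, 0,0,0.15,0.46,0,0,0, 0,0,0.15,0.46,0,0,0, 0,0,0.15,0.46,0,0,0]'
python3 -c "
from h import *
go([.561,.166,.09],85.7)"
```

```text
clock: 10.75
tool_pos: [0.5585, 0.1589, 0.1599]
eef_rot: [0.035, 0.999, -0.001, -0.001]
contact_force: [0.1, -1.2, -0.2]
opening: 0.006
finger_force: 0.0
clock: 11.45
tool_pos: [0.5612, 0.1826, 0.0926]
eef_rot: [0.035, 0.999, -0.0, 0.0]
contact_force: [1.2, 0.3, 0.9]
opening: 0.008
finger_force: 0.0
t 11.45 pos [0.5612 0.1826 0.0926] q [-0.22  0.81 -0.3   1.77  0.38  0.62  0.76] shift [-0.006 -0.11   0.017] turn [[-0.0, 0.0, 0.003], [-0.001, -0.0, -1.997]] F [1.2 0.3 0.9]
```

```bash
python3 -m pendant '[0,0,-0.03,0,0,0,0, 0,0,-0.06,0,0,0,0, 0,0,-0.08,0,0,0,0, 0,0,-0.08,0,0,0,0]'
python3 -m pendant '[0,0,-0.015,0,0,0,0, 0,0,-0.015,0,0,0,0]'
python3 -m pendant '[0,0,-0.015,0,0,0,0, 0,0,-0.015,0,0,0,0]'
python3 -m pendant '[0,0,-0.015,0,0,0,0, 0,0,-0.015,0,0,0,0]'
```

```text
clock: 11.85
tool_pos: [0.5601, 0.1706, 0.0925]
eef_rot: [0.035, 0.999, -0.0, 0.0]
contact_force: [0.4, -1.1, 0.4]
opening: 0.007
finger_force: 0.0
clock: 12.05
tool_pos: [0.5597, 0.1691, 0.0922]
eef_rot: [0.034, 0.999, -0.0, 0.0]
contact_force: [0.7, -0.7, 0.6]
opening: 0.006
finger_force: 0.0
clock: 12.25
tool_pos: [0.5595, 0.1668, 0.092]
eef_rot: [0.034, 0.999, -0.0, -0.0]
contact_force: [-0.2, 0.0, -0.2]
opening: 0.005
finger_force: 0.0
clock: 12.45
tool_pos: [0.5594, 0.1644, 0.0921]
eef_rot: [0.034, 0.999, -0.0, -0.0]
contact_force: [0.4, -0.1, 0.6]
opening: 0.006
finger_force: 0.0
```

```bash
for i in 1 2; do :; done
python3 -m pendant '[0,0,-0.015,0,0,0,0, 0,0,-0.015,0,0,0,0]'
python3 -m pendant '[0,0,-0.015,0,0,0,0, 0,0,-0.015,0,0,0,0]'
python3 -m pendant '[0,0,-0.015,0,0,0,0, 0,0,-0.015,0,0,0,0]'
python3 -m pendant '[0,0,-0.015,0,0,0,0, 0,0,-0.015,0,0,0,0]'
```

```text
clock: 12.65
tool_pos: [0.5593, 0.1621, 0.0921]
eef_rot: [0.034, 0.999, -0.0, -0.0]
contact_force: [-0.0, -0.1, 1.0]
opening: 0.006
finger_force: 0.0
clock: 12.85
tool_pos: [0.5591, 0.1599, 0.0921]
eef_rot: [0.034, 0.999, -0.0, -0.0]
contact_force: [-0.4, -0.4, 0.2]
opening: 0.007
finger_force: 0.0
clock: 13.05
tool_pos: [0.559, 0.1576, 0.0921]
eef_rot: [0.034, 0.999, -0.0, -0.0]
contact_force: [-0.0, -0.2, 0.4]
opening: 0.008
finger_force: 0.0
clock: 13.25
tool_pos: [0.5588, 0.1554, 0.0921]
eef_rot: [0.034, 0.999, -0.0, -0.0]
contact_force: [0.6, -0.8, -0.0]
opening: 0.002
finger_force: 0.0
```

Contact should be about to happen. I'll go on along the tipping arc in stages, checking the force.

```bash
python3 -m pendant '[0,0,-0.01,0,0,0,0, 0,0,-0.01,0,0,0,0]'
python3 -m pendant '[0,0,-0.012,-0.006,0,0,0, 0,0,-0.024,-0.015,0,0,0, 0,0,-0.036,-0.025,0,0,0, 0,0,-0.036,-0.025,0,0,0]'
```

```text
clock: 13.45
tool_pos: [0.5587, 0.1541, 0.0921]
eef_rot: [0.034, 0.999, -0.0, 0.0]
contact_force: [0.7, -1.7, -0.3]
opening: 0.007
finger_force: 0.0
clock: 13.85
tool_pos: [0.5585, 0.1486, 0.0961]
eef_rot: [0.034, 0.999, -0.0, 0.0]
contact_force: [0.2, 0.6, 0.2]
opening: 0.007
finger_force: 0.0
```

```bash
cat > prof.py <<'E'
from h import *
from plant import r
s=r.snapshot("scene")
d=pickle.load(open("s0.pkl","rb"))["scene"]
for v in(209,213,217,221):
    print(v,"old",d["img"][v,296:332].mean(1).astype(int).tolist());print(v,"new",s["img"][v,296:332].mean(1).astype(int).tolist())
print(proj(s,(.602,.104,.106)),proj(s,(.602,.104,.04)),proj(s,(.604,.144,.106)))
go()if 0 else None
print(r.get_state()["contact_force"].round(1))
E
python3 prof.py
```

```text
209 old [222, 222, 222, 224, 189, 145, 125, 122, 118, 117, 118, 118, 119, 120, 120, 122, 122, 121, 119, 116, 102, 72, 64, 71, 68, 61, 59, 59, 58, 109, 128, 130, 130, 131, 130, 132]
209 new [164, 148, 127, 121, 122, 121, 122, 122, 114, 100, 96, 96, 96, 95, 96, 96, 97, 96, 107, 111, 105, 73, 60, 62, 62, 58, 58, 60, 62, 74, 81, 82, 83, 82, 82, 92]
213 old [131, 178, 213, 222, 221, 221, 221, 222, 191, 152, 132, 127, 122, 119, 119, 118, 120, 119, 109, 103, 91, 63, 51, 51, 50, 51, 59, 60, 61, 72, 103, 119, 130, 129, 129, 127]
213 new [228, 196, 139, 127, 127, 122, 121, 121, 103, 96, 96, 96, 95, 95, 96, 97, 97, 98, 106, 108, 94, 66, 53, 53, 53, 53, 61, 63, 64, 76, 80, 81, 82, 83, 81, 81]
217 old [192, 135, 114, 112, 116, 163, 206, 219, 221, 221, 220, 221, 223, 187, 135, 127, 124, 115, 106, 104, 82, 63, 62, 66, 55, 50, 47, 56, 57, 54, 54, 65, 61, 54, 56, 55]
217 new [226, 226, 226, 226, 229, 196, 142, 124, 122, 103, 96, 96, 95, 96, 96, 96, 96, 99, 105, 107, 85, 65, 66, 67, 57, 53, 51, 58, 59, 56, 57, 60, 59, 58, 58, 57]
221 old [205, 220, 223, 214, 204, 188, 168, 136, 107, 135, 193, 212, 212, 201, 181, 163, 145, 90, 68, 94, 78, 62, 59, 57, 56, 59, 59, 60, 57, 60, 59, 64, 62, 54, 54, 56]
221 new [181, 215, 219, 213, 217, 224, 226, 226, 226, 201, 159, 135, 109, 98, 97, 95, 96, 101, 106, 105, 79, 64, 63, 58, 59, 61, 61, 61, 58, 62, 60, 61, 61, 59, 56, 56]
[314.66066898 206.72361103] [313.49887251 225.71315887] [325.97997767 203.17743267]
[-0.5 -1.1  0.6]
```

Run:
```python
from h import *
s=pickle.load(open("w3.pkl","rb"))
for c in(268,274,278,284):
    print(c,s["img"][225:290:3,c].mean(1).astype(int).tolist())
p=np.array([.5494,.0108,.1649])
for k in(0,.01,.02,.03): print(k,proj(s,p+[0,0,k]).round(1),proj(s,p+[0,.009,k]).round(1))
from plant import r
w=r.snapshot("wrist");pickle.dump(w,open("w6.pkl","wb"))
st=r.get_state();q=st["tool_pos"]
print(q,[proj(w,q+[0,0,k]).round(0).tolist() for k in(0,.01,.02)])
for c in range(250,310,6): print(c,w["img"][200:300:4,c].mean(1).astype(int).tolist())
```

```text
268 [38, 40, 36, 40, 40, 40, 42, 39, 40, 34, 19, 16, 16, 16, 19, 14, 16, 20, 16, 18, 17, 18]
274 [42, 39, 41, 38, 39, 40, 40, 39, 39, 34, 18, 19, 16, 16, 21, 15, 15, 19, 19, 19, 18, 15]
278 [39, 40, 39, 39, 39, 42, 38, 39, 38, 37, 21, 22, 19, 22, 23, 22, 21, 22, 20, 23, 29, 48]
284 [39, 40, 41, 40, 39, 39, 41, 38, 40, 34, 19, 19, 18, 18, 20, 20, 19, 19, 19, 19, 23, 13]
0 [275.4 245.1] [274.4 232.7]
0.01 [275.4 251.9] [274.4 239. ]
0.02 [275.4 259.5] [274.3 246.1]
0.03 [275.4 268. ] [274.2 253.9]
[0.55840052 0.14892906 0.09594622] [[276.0, 243.0], [276.0, 250.0], [276.0, 258.0]]
250 [139, 139, 138, 137, 137, 136, 134, 155, 155, 155, 155, 116, 92, 89, 88, 83, 54, 25, 24, 22, 22, 24, 25, 24, 21]
256 [140, 138, 138, 137, 135, 135, 142, 154, 155, 154, 152, 101, 89, 86, 24, 16, 24, 22, 24, 20, 22, 22, 22, 24, 20]
262 [157, 157, 156, 156, 153, 148, 153, 156, 155, 154, 154, 110, 90, 36, 20, 26, 23, 25, 21, 19, 18, 19, 19, 18, 21]
268 [122, 121, 152, 151, 151, 151, 151, 150, 116, 118, 102, 102, 87, 76, 19, 16, 21, 21, 17, 23, 20, 21, 19, 19, 17]
274 [69, 69, 67, 69, 73, 71, 70, 71, 64, 62, 62, 61, 62, 57, 19, 20, 17, 18, 16, 23, 19, 23, 19, 18, 19]
280 [84, 85, 107, 98, 87, 91, 92, 88, 89, 96, 83, 90, 93, 89, 37, 37, 32, 33, 33, 26, 23, 36, 33, 30, 39]
286 [90, 91, 92, 91, 126, 133, 102, 93, 92, 92, 91, 92, 93, 80, 20, 20, 20, 19, 16, 17, 18, 21, 16, 17, 20]
292 [93, 93, 94, 94, 95, 95, 94, 94, 93, 91, 92, 93, 93, 77, 23, 18, 21, 17, 18, 20, 20, 19, 22, 15, 17]
298 [93, 93, 92, 94, 93, 94, 93, 93, 93, 92, 92, 94, 94, 78, 22, 21, 21, 24, 24, 23, 15, 22, 19, 23, 20]
304 [92, 93, 93, 94, 94, 94, 94, 95, 95, 92, 93, 93, 94, 93, 60, 26, 26, 25, 23, 24, 21, 20, 22, 22, 17]
```

The tip silhouette, the lack of contact at the slab, and the poor hold on the post all suggest the real fingertips sit about 2 cm above the reported TCP, so they passed over the slab, which is still upright. I'll back off and check this by gently touching the fixed jaw's flat top at z = 74 mm.

```bash
python3 -m pendant '[0,0,0.08,0,0,0,0, 0,0,0.16,0,0,0,0, 0,0,0.16,0.06,0,0,0, 0,0,0.16,0.12,0,0,0, 0,0,0.16,0.16,0,0,0, 0,0,0.16,0.16,0,0,0]'
python3 -m pendant '[0,0,0,0.02,0,0,0, 0,0,0,0.04,0,0,0, 0,0,0,0.04,0,0,0]'
python3 -m pendant '[0,0,0,0.02,0,0,0, 0,0,0,0.03,0,0,0, 0,0,0,0.03,0,0,0]'
```

```text
clock: 14.55
tool_pos: [0.559, 0.1719, 0.0704]
eef_rot: [0.034, 0.999, -0.001, -0.001]
contact_force: [0.6, 0.2, -0.2]
opening: 0.009
finger_force: 0.0
clock: 14.85
tool_pos: [0.5599, 0.1727, 0.0656]
eef_rot: [0.034, 0.999, -0.0, -0.0]
contact_force: [-0.4, -0.2, -0.0]
opening: 0.004
finger_force: 0.0
clock: 15.15
tool_pos: [0.5599, 0.1728, 0.0612]
eef_rot: [0.034, 0.999, -0.0, -0.0]
contact_force: [0.7, -0.4, -0.3]
opening: 0.002
finger_force: 0.0
```

```bash
python3 -m pendant '[0,0,0,0.02,0,0,0, 0,0,0,0.02,0,0,0]'|grep -E "pos|contact"
python3 -m pendant '[0,0,0,0.02,0,0,0, 0,0,0,0.02,0,0,0]'|grep -E "pos|contact"
python3 -m pendant '[0,0,0,0.02,0,0,0, 0,0,0,0.02,0,0,0]'|grep -E "pos|contact"
```

```text
tool_pos: [0.5598, 0.1729, 0.0581]
contact_force: [-0.5, 0.3, 0.8]
tool_pos: [0.5597, 0.1728, 0.055]
contact_force: [-0.1, 0.1, -0.2]
tool_pos: [0.5597, 0.1729, 0.052]
contact_force: [0.2, -0.9, 0.2]
```

```bash
python3 -m pendant '[0,0,0,0.02,0,0,0, 0,0,0,0.02,0,0,0]'|grep -E "pos|contact"
python3 -m pendant '[0,0,0,0.015,0,0,0, 0,0,0,0.015,0,0,0]'|grep -E "pos|contact"
python3 -m pendant '[0,0,0,0.01,0,0,0, 0,0,0,0.01,0,0,0]'|grep -E "pos|contact"
```

```text
tool_pos: [0.5597, 0.1728, 0.049]
contact_force: [0.4, -0.1, -0.2]
tool_pos: [0.5598, 0.1729, 0.0468]
contact_force: [-0.2, -0.9, 0.2]
tool_pos: [0.5599, 0.1729, 0.0455]
contact_force: [-0.2, -0.7, 0.4]
```

```bash
python3 -m pendant '[0,0,0,0.01,0,0,0, 0,0,0,0.01,0,0,0]'|grep -E "pos|contact"
python3 -m pendant '[0,0,0,0.01,0,0,0, 0,0,0,0.01,0,0,0]'|grep -E "pos|contact"
python3 -m pendant '[0,0,0,0.01,0,0,0, 0,0,0,0.01,0,0,0]'|grep -E "pos|contact"
```

```text
tool_pos: [0.5601, 0.173, 0.0449]
contact_force: [-1.0, -0.8, 6.2]
tool_pos: [0.5601, 0.1729, 0.0449]
contact_force: [-4.1, -2.4, 18.6]
tool_pos: [0.5602, 0.173, 0.0448]
contact_force: [-8.4, -2.6, 30.0]
```

Contact came at TCP z = 0.045, so the fingertips end 29 mm above the reported TCP. I'll back up to put the tips at z ≈ 0.091 and approach the slab's face again.

```bash
python3 -m pendant '[0,0,0,-0.07,0,0,0, 0,0,0,-0.135,0,0,0, 0,0,0,-0.135,0,0,0, 0,0,-0.02,-0.135,0,0,0, 0,0,-0.04,-0.135,0,0,0, 0,0,-0.04,-0.135,0,0,0]'|grep -E "pos|contact"
python3 -m pendant '[0,0,-0.015,0,0,0,0, 0,0,-0.015,0,0,0,0]'|grep -E "pos|contact"
python3 -m pendant '[0,0,-0.015,0,0,0,0, 0,0,-0.015,0,0,0,0]'|grep -E "pos|contact"
python3 -m pendant '[0,0,-0.015,0,0,0,0, 0,0,-0.015,0,0,0,0]'|grep -E "pos|contact"
```

```text
tool_pos: [0.5592, 0.1658, 0.0607]
contact_force: [-0.5, -0.1, 0.3]
tool_pos: [0.5593, 0.1642, 0.0611]
contact_force: [-1.3, -0.6, 0.1]
tool_pos: [0.5592, 0.162, 0.0613]
contact_force: [-0.5, -0.1, 0.4]
tool_pos: [0.5592, 0.1606, 0.0615]
contact_force: [0.8, 1.8, -0.3]
```

Contact at TCP y ≈ 0.1606. Now the first part of the arc.

```bash
python3 -m pendant '[0,0,-0.012,-0.008,0,0,0, 0,0,-0.024,-0.016,0,0,0, 0,0,-0.036,-0.025,0,0,0, 0,0,-0.048,-0.032,0,0,0, 0,0,-0.06,-0.039,0,0,0, 0,0,-0.074,-0.046,0,0,0, 0,0,-0.074,-0.046,0,0,0]'|grep -E "pos|contact"
python3 prof.py
```

```text
tool_pos: [0.5584, 0.1487, 0.0685]
contact_force: [-1.3, 0.7, -0.5]
209 old [222, 222, 222, 224, 189, 145, 125, 122, 118, 117, 118, 118, 119, 120, 120, 122, 122, 121, 119, 116, 102, 72, 64, 71, 68, 61, 59, 59, 58, 109, 128, 130, 130, 131, 130, 132]
209 new [164, 131, 104, 101, 102, 102, 96, 95, 93, 94, 94, 94, 94, 102, 117, 132, 134, 105, 71, 60, 84, 80, 68, 57, 57, 62, 69, 80, 83, 82, 83, 82, 83, 84, 82, 92]
213 old [131, 178, 213, 222, 221, 221, 221, 222, 191, 152, 132, 127, 122, 119, 119, 118, 120, 119, 109, 103, 91, 63, 51, 51, 50, 51, 59, 60, 61, 72, 103, 119, 130, 129, 129, 127]
213 new [228, 196, 138, 122, 113, 102, 101, 96, 93, 94, 94, 93, 93, 95, 93, 100, 105, 108, 77, 55, 53, 53, 54, 60, 64, 64, 63, 55, 66, 76, 80, 82, 83, 81, 80, 81]
217 old [192, 135, 114, 112, 116, 163, 206, 219, 221, 221, 220, 221, 223, 187, 135, 127, 124, 115, 106, 104, 82, 63, 62, 66, 55, 50, 47, 56, 57, 54, 54, 65, 61, 54, 56, 55]
217 new [226, 226, 226, 226, 229, 196, 142, 120, 107, 96, 95, 95, 94, 95, 94, 96, 103, 106, 92, 69, 61, 69, 58, 51, 52, 54, 60, 60, 59, 55, 56, 63, 62, 59, 57, 58]
221 old [205, 220, 223, 214, 204, 188, 168, 136, 107, 135, 193, 212, 212, 201, 181, 163, 145, 90, 68, 94, 78, 62, 59, 57, 56, 59, 59, 60, 57, 60, 59, 64, 62, 54, 54, 56]
221 new [182, 216, 219, 214, 217, 225, 226, 226, 226, 201, 159, 134, 110, 97, 94, 94, 100, 104, 107, 83, 65, 63, 63, 63, 63, 62, 61, 60, 59, 62, 61, 67, 63, 58, 57, 56]
[314.66066898 206.72361103] [313.49887251 225.71315887] [325.97997767 203.17743267]
[-1.1  1.2 -0.2]
```

The slab is tilting (about 0.2 rad by the edge slope). Continuing the arc, slowly near the balance point.

```bash
python3 -m pendant '[0,0,-0.02,-0.009,0,0,0, 0,0,-0.041,-0.017,0,0,0, 0,0,-0.062,-0.025,0,0,0, 0,0,-0.082,-0.031,0,0,0, 0,0,-0.104,-0.036,0,0,0, 0,0,-0.12,-0.039,0,0,0, 0,0,-0.13,-0.04,0,0,0, 0,0,-0.138,-0.041,0,0,0, 0,0,-0.146,-0.042,0,0,0, 0,0,-0.154,-0.043,0,0,0, 0,0,-0.162,-0.044,0,0,0, 0,0,-0.17,-0.044,0,0,0]'|grep -E "pos|contact"
python3 prof.py | grep new
```

```text
tool_pos: [0.5566, 0.1236, 0.0748]
contact_force: [-1.1, 0.7, 0.1]
209 new [88, 96, 110, 128, 141, 152, 127, 92, 77, 82, 85, 83, 87, 85, 85, 91, 84, 68, 63, 68, 65, 60, 56, 63, 77, 85, 82, 82, 83, 84, 84, 83, 83, 82, 82, 92]
213 new [142, 122, 90, 86, 88, 92, 103, 121, 138, 137, 112, 84, 60, 51, 51, 51, 50, 53, 62, 67, 67, 65, 69, 62, 56, 54, 55, 56, 65, 75, 81, 82, 82, 81, 82, 82]
217 new [227, 199, 152, 141, 143, 124, 94, 81, 86, 93, 100, 105, 112, 105, 83, 67, 63, 64, 58, 55, 52, 51, 59, 62, 63, 71, 57, 55, 57, 55, 56, 60, 59, 59, 59, 58]
221 new [182, 216, 220, 214, 218, 196, 152, 140, 142, 124, 102, 90, 90, 98, 102, 109, 104, 83, 65, 62, 63, 61, 56, 38, 25, 29, 41, 52, 59, 63, 61, 61, 61, 59, 57, 57]
```

```bash
python3 -m pendant '[0,0,-0.01,0,0,0,0, 0,0,-0.02,0,0,0,0, 0,0,-0.02,0,0,0,0]'|grep -E "pos|contact"
python3 prof.py | grep new
python3 -m pendant '[0,0,-0.01,0,0,0,0, 0,0,-0.02,0,0,0,0, 0,0,-0.02,0,0,0,0]'|grep -E "pos|contact"
python3 prof.py | grep new
```

```text
tool_pos: [0.5564, 0.1203, 0.0748]
contact_force: [0.3, -0.4, 0.3]
209 new [96, 114, 130, 142, 139, 122, 88, 75, 80, 77, 82, 84, 87, 85, 76, 85, 68, 63, 67, 69, 62, 59, 56, 63, 78, 85, 82, 83, 83, 83, 83, 82, 83, 83, 83, 91]
213 new [142, 122, 90, 83, 92, 107, 125, 141, 146, 117, 83, 62, 55, 51, 50, 52, 50, 58, 65, 67, 66, 65, 66, 62, 56, 54, 55, 54, 66, 75, 80, 81, 83, 82, 80, 81]
217 new [151, 141, 140, 140, 143, 123, 93, 82, 90, 98, 105, 110, 112, 83, 64, 63, 63, 61, 56, 53, 52, 54, 61, 63, 64, 66, 56, 55, 57, 56, 56, 59, 60, 58, 58, 58]
221 new [182, 216, 220, 214, 182, 149, 140, 141, 142, 123, 103, 89, 91, 101, 105, 114, 108, 79, 64, 62, 61, 63, 54, 33, 22, 26, 39, 51, 59, 61, 61, 62, 62, 58, 58, 56]
tool_pos: [0.5563, 0.1189, 0.075]
contact_force: [-0.2, 2.3, 0.7]
209 new [99, 117, 133, 143, 139, 106, 74, 74, 77, 78, 79, 83, 87, 84, 88, 85, 69, 64, 68, 70, 61, 58, 58, 64, 79, 85, 83, 83, 82, 83, 83, 82, 83, 84, 83, 91]
213 new [142, 122, 91, 84, 93, 110, 127, 141, 150, 115, 76, 59, 54, 52, 51, 51, 52, 58, 67, 66, 64, 66, 68, 62, 55, 54, 53, 54, 66, 75, 80, 82, 81, 82, 81, 80]
217 new [152, 140, 141, 141, 143, 124, 94, 82, 90, 98, 104, 112, 113, 85, 64, 62, 62, 62, 55, 54, 52, 52, 61, 63, 62, 65, 56, 54, 59, 56, 56, 60, 60, 59, 57, 58]
221 new [182, 215, 220, 194, 174, 150, 140, 141, 142, 125, 103, 90, 91, 101, 106, 114, 108, 84, 65, 62, 61, 62, 55, 34, 22, 27, 42, 52, 60, 62, 61, 60, 62, 59, 56, 57]
```

The force is rising while the slab no longer moves, so it leans on the sliding jaw (about 0.65 rad). I'll back the finger off, check that the slab stays, then rise and return to the post.

```bash
python3 -m pendant '[0,0,0.02,0,0,0,0, 0,0,0.05,0,0,0,0, 0,0,0.1,0,0,0,0, 0,0,0.1,-0.15,0,0,0, 0,0,0.1,-0.35,0,0,0, 0,0,0.1,-0.35,0,0,0]'|grep -E "pos|contact"
python3 prof.py | grep new
python3 -c "
from h import *
go([.5485,.0155,.127],85.7)"
```

```text
tool_pos: [0.5596, 0.1341, 0.1306]
contact_force: [0.7, 0.7, 0.6]
209 new [125, 177, 211, 228, 220, 164, 125, 122, 132, 114, 86, 83, 86, 82, 73, 69, 65, 62, 67, 72, 76, 67, 57, 62, 78, 84, 83, 82, 83, 82, 81, 82, 82, 82, 81, 91]
213 new [214, 182, 111, 82, 111, 153, 200, 221, 220, 150, 87, 63, 56, 51, 51, 49, 49, 57, 64, 65, 64, 64, 71, 67, 57, 54, 54, 55, 66, 75, 81, 82, 81, 82, 81, 81]
217 new [226, 226, 226, 226, 228, 190, 114, 82, 89, 98, 103, 110, 111, 83, 64, 62, 62, 62, 55, 53, 52, 52, 60, 62, 62, 66, 57, 53, 56, 56, 56, 59, 59, 57, 58, 58]
221 new [181, 214, 219, 214, 217, 225, 226, 225, 225, 194, 155, 134, 111, 103, 105, 114, 108, 83, 64, 63, 62, 62, 54, 34, 24, 25, 41, 53, 58, 63, 60, 60, 62, 59, 57, 56]
t 21.5 pos [0.5585 0.1335 0.1289] q [-0.12  0.74 -0.34  1.8   0.37  0.66  0.83] shift [ 0.013 -0.789  0.012] turn [[0.001, 0.002, 0.004], [-0.003, 0.001, -1.996]] F [-0.8 -0.1  0.2]
```

The slab stays leaning.

```bash
python3 -m pendant '[0.45,0.01,-0.25,0,0,0,0, 0.45,0.01,-0.5,0,0,0,0, 0.45,0.01,-0.72,0,0,0,0, 0.45,0.01,-0.79,0,0,0,0, 0.45,0.01,-0.79,0,0,0,0, 0.45,0.01,-0.79,0,0,0,0]'|grep -E "pos|contact|open"
python3 - <<'E'
from h import *
from plant import r
w=r.snapshot("wrist");pickle.dump(w,open("w7.pkl","wb"))
go([.5485,.0155,.049],85.7)
# dark post: project guess and print profile along clamp y at z=.100 through post x
for y in(-.01,0,.005,.01,.015,.02,.025,.03,.035,.04):
    print(y,[int(w["img"][int(round(v)),int(round(u))].mean()) for x in(.530,.536,.54) for u,v in[proj(w,(x,y,.062))]],end=" ")
    u,v=proj(w,(.548,y,.118));print(int(w["img"][int(round(v)),int(round(u))].mean()))
E
```

```text
tool_pos: [0.5477, 0.0167, 0.1271]
contact_force: [-1.4, 0.9, 1.0]
opening: 0.447
t 22.15 pos [0.5478 0.0173 0.1272] q [ 0.1   0.72 -0.36  1.87  0.4   0.62  1.  ] shift [-0.005 -0.013  0.521] turn [[0.001, 0.0, 0.006], [-0.0, 0.002, -1.994]] F [-0.4 -0.4 -0.1]
-0.01 [136, 128, 192] 50
0 [232, 232, 226] 166
0.005 [229, 181, 189] 121
0.01 [232, 190, 135] 30
0.015 [214, 189, 25] 33
0.02 [230, 191, 140] 32
0.025 [228, 188, 191] 33
0.03 [231, 230, 167] 168
0.035 [229, 229, 229] 166
0.04 [231, 231, 231] 165
```

The post is centred at y ≈ 0.0175, right under the tool. I'll descend and grip it deeper this time.

```bash
python3 -m pendant '[0.45,0,0,0.2,0,0,0, 0.45,0,0,0.4,0,0,0, 0.45,0,0,0.52,0,0,0, 0.45,0,0,0.52,0,0,0, 0,0,0,0.52,0,0,0, 0,0,0,0.52,0,0,0, 0,0,0,0.52,0,0,0, 0,0,0,0.52,0,0,0, 0,0,0,0.52,0,0,0]' 40
```

```text
clock: 23.05
tool_pos: [0.5484, 0.0138, 0.0503]
eef_rot: [0.035, 0.999, -0.0, 0.001]
contact_force: [0.2, -3.3, 6.1]
opening: 0.235
finger_force: 40.0
```

```bash
python3 -m pendant '[0,0,-0.01,0,0,0,0, 0,0,-0.02,0,0,0,0, 0,0,-0.03,0,0,0,0, 0,0,-0.04,0,0,0,0, 0,0,-0.05,0,0,0,0, 0,0,-0.06,0,0,0,0, 0,0,-0.07,0,0,0,0, 0,0,-0.08,0,0,0,0, 0,0,-0.09,0,0,0,0, 0,0,-0.1,0,0,0,0, 0,0,-0.11,0,0,0,0, 0,0,-0.12,0,0,0,0]'|grep -E "pos|contact|finger"
python3 -m pendant '[0,0,-0.007,0,0,0,0, 0,0,-0.014,0,0,0,0, 0,0,-0.021,0,0,0,0, 0,0,-0.028,0,0,0,0, 0,0,-0.035,0,0,0,0, 0,0,-0.042,0,0,0,0, 0,0,-0.049,0,0,0,0, 0,0,-0.056,0,0,0,0, 0,0,-0.063,0,0,0,0, 0,0,-0.07,0,0,0,0, 0,0,-0.07,0,0,0,0]'|grep -E "pos|contact|finger"
python3 - <<'E'
from h import *
from plant import r
w=r.snapshot("wrist");s=r.snapshot("scene");pickle.dump((w,s),open("w8.pkl","wb"))
for x in(.52,.53):
  for z in(.04,.074,.09):
    print(x,z,[(y,int(w["img"][int(v),int(u)].mean())) for y in range(30,150,6) for u,v in[proj(w,(x,y/1e3,z))] if 0<=v<420 and 0<=u<560])
E
```

```text
tool_pos: [0.5475, 0.0016, 0.0503]
contact_force: [-1.6, 6.9, 5.9]
finger_force: 40.0
tool_pos: [0.5466, -0.0091, 0.0503]
contact_force: [-2.1, 6.6, 6.1]
finger_force: 40.0
0.52 0.04 [(30, 212), (36, 215), (42, 131), (48, 180), (54, 217), (60, 215), (66, 158), (72, 131), (78, 97), (84, 69), (90, 98), (96, 114), (102, 123), (108, 130), (114, 88), (120, 57), (126, 50), (132, 54), (138, 48), (144, 27)]
0.52 0.074 [(30, 216), (36, 121), (42, 216), (48, 214), (54, 156), (60, 92), (66, 135), (72, 93), (78, 79), (84, 77), (90, 72), (96, 65), (102, 62), (108, 72), (114, 70), (120, 87), (126, 91), (132, 92), (138, 67), (144, 79)]
0.52 0.09 [(30, 115), (36, 213), (42, 214), (48, 155), (54, 99), (60, 150), (66, 76), (72, 67), (78, 70), (84, 80), (90, 78), (96, 94), (102, 94), (108, 94), (114, 93), (120, 65), (126, 77), (132, 64)]
0.53 0.04 [(30, 212), (36, 215), (42, 113), (48, 203), (54, 217), (60, 215), (66, 157), (72, 84), (78, 115), (84, 151), (90, 71), (96, 75), (102, 73), (108, 67), (114, 65), (120, 79), (126, 73), (132, 59), (138, 63), (144, 66)]
0.53 0.074 [(30, 208), (36, 138), (42, 216), (48, 214), (54, 153), (60, 89), (66, 141), (72, 69), (78, 69), (84, 69), (90, 69), (96, 81), (102, 82), (108, 99), (114, 95), (120, 95), (126, 94), (132, 71), (138, 74), (144, 70)]
0.53 0.09 [(30, 88), (36, 154), (42, 154), (48, 152), (54, 109), (60, 153), (66, 77), (72, 67), (78, 71), (84, 80), (90, 83), (96, 99), (102, 95), (108, 95), (114, 95), (120, 56), (126, 52), (132, 62)]
```

The jaw has gone back about 22 mm and the slab is coming down with it. I'll continue more slowly through the last part.

```bash
python3 -m pendant '[0,0,-0.006,0,0,0,0, 0,0,-0.012,0,0,0,0, 0,0,-0.018,0,0,0,0, 0,0,-0.024,0,0,0,0, 0,0,-0.03,0,0,0,0, 0,0,-0.036,0,0,0,0, 0,0,-0.042,0,0,0,0, 0,0,-0.048,0,0,0,0, 0,0,-0.054,0,0,0,0, 0,0,-0.06,0,0,0,0, 0,0,-0.066,0,0,0,0, 0,0,-0.07,0,0,0,0]'|grep -E "pos|contact"
cat > slabz.py <<'E'
from h import *
from plant import r
s=r.snapshot("scene");im=s["img"].astype(int)
# scene: columns near +x end face; print vertical brightness profile through slab region
for y in(.07,.09,.105,.12,.14):
    u,v=proj(s,(.604,y,.06));print(y,round(u),round(v),[int(im[k,int(round(u))].mean()) for k in range(int(v)-22,int(v)+12)])
print(r.get_state()["clock"])
E
python3 slabz.py
```

```text
tool_pos: [0.5456, -0.0203, 0.0503]
contact_force: [-2.3, 4.9, 7.8]
0.07 305 224 [142, 136, 130, 106, 79, 60, 47, 56, 75, 85, 87, 86, 78, 67, 65, 63, 57, 51, 52, 57, 68, 108, 126, 104, 75, 25, 23, 22, 24, 24, 20, 37, 57, 57]
0.09 310 222 [135, 128, 101, 71, 72, 71, 69, 69, 70, 77, 83, 86, 87, 87, 85, 78, 67, 65, 61, 56, 56, 56, 58, 71, 108, 123, 96, 61, 24, 25, 23, 35, 52, 57]
0.105 315 220 [133, 134, 135, 133, 134, 135, 135, 113, 75, 73, 73, 72, 73, 75, 78, 84, 86, 78, 66, 63, 64, 63, 60, 49, 34, 27, 22, 23, 24, 21, 26, 44, 58, 57]
0.12 319 219 [85, 92, 117, 135, 134, 133, 134, 135, 135, 134, 133, 125, 108, 90, 70, 67, 63, 60, 58, 56, 56, 54, 45, 31, 22, 22, 23, 24, 23, 22, 21, 32, 50, 59]
0.14 324 217 [97, 97, 98, 100, 132, 164, 164, 161, 151, 139, 136, 136, 135, 136, 137, 137, 136, 125, 93, 69, 59, 57, 58, 58, 58, 59, 58, 59, 54, 38, 24, 23, 39, 59]
26.7
```

```bash
python3 -m pendant '[0,0,-0.004,0,0,0,0, 0,0,-0.008,0,0,0,0, 0,0,-0.012,0,0,0,0, 0,0,-0.016,0,0,0,0, 0,0,-0.02,0,0,0,0, 0,0,-0.024,0,0,0,0, 0,0,-0.028,0,0,0,0, 0,0,-0.032,0,0,0,0, 0,0,-0.036,0,0,0,0, 0,0,-0.04,0,0,0,0, 0,0,-0.044,0,0,0,0, 0,0,-0.048,0,0,0,0]'|grep -E "pos|contact"
python3 slabz.py
python3 -m pendant '[0,0,-0.004,0,0,0,0, 0,0,-0.008,0,0,0,0, 0,0,-0.012,0,0,0,0, 0,0,-0.016,0,0,0,0, 0,0,-0.02,0,0,0,0, 0,0,-0.024,0,0,0,0, 0,0,-0.028,0,0,0,0, 0,0,-0.032,0,0,0,0, 0,0,-0.036,0,0,0,0, 0,0,-0.04,0,0,0,0, 0,0,-0.04,0,0,0,0]'|grep -E "pos|contact"
python3 slabz.py
```

```text
tool_pos: [0.5451, -0.0265, 0.0503]
contact_force: [-1.7, 7.7, 7.3]
0.07 305 224 [142, 136, 134, 123, 95, 83, 87, 83, 90, 90, 89, 91, 90, 89, 89, 90, 91, 86, 73, 65, 66, 63, 56, 54, 57, 102, 130, 99, 56, 21, 18, 40, 58, 57]
0.09 310 222 [134, 127, 100, 73, 71, 71, 70, 69, 69, 71, 69, 60, 48, 61, 82, 89, 90, 90, 80, 67, 62, 62, 58, 57, 60, 81, 114, 117, 81, 31, 23, 34, 51, 57]
0.105 315 220 [132, 135, 134, 135, 134, 136, 135, 112, 74, 72, 71, 72, 72, 76, 75, 77, 70, 51, 30, 24, 21, 24, 24, 22, 21, 22, 24, 22, 24, 22, 27, 43, 59, 57]
0.12 319 219 [85, 93, 117, 135, 134, 134, 133, 135, 136, 136, 132, 125, 109, 91, 70, 67, 68, 70, 72, 72, 72, 70, 59, 38, 23, 24, 23, 24, 24, 22, 21, 31, 50, 58]
0.14 324 217 [97, 96, 99, 100, 131, 164, 164, 160, 151, 139, 136, 136, 135, 136, 136, 137, 136, 125, 107, 94, 66, 73, 73, 74, 73, 74, 72, 67, 54, 39, 24, 22, 38, 56]
27.95
tool_pos: [0.5446, -0.0326, 0.0503]
contact_force: [-1.7, 7.4, 7.9]
0.07 305 224 [142, 136, 135, 123, 95, 83, 88, 83, 90, 90, 89, 90, 90, 90, 91, 90, 88, 85, 74, 67, 66, 61, 57, 55, 56, 103, 129, 99, 57, 22, 19, 39, 57, 58]
0.09 310 222 [135, 127, 99, 72, 72, 70, 69, 69, 70, 71, 69, 59, 45, 60, 83, 90, 90, 89, 79, 67, 64, 62, 59, 59, 61, 81, 113, 117, 83, 29, 23, 35, 52, 58]
0.105 315 220 [134, 134, 134, 133, 133, 136, 136, 113, 74, 72, 73, 74, 74, 74, 75, 75, 70, 51, 37, 33, 25, 23, 25, 23, 25, 24, 24, 23, 21, 23, 24, 45, 57, 59]
0.12 319 219 [86, 91, 117, 136, 134, 134, 134, 134, 136, 136, 133, 125, 109, 89, 70, 67, 67, 70, 72, 72, 71, 69, 59, 45, 34, 23, 22, 21, 23, 23, 19, 31, 49, 58]
0.14 324 217 [96, 96, 99, 99, 132, 164, 163, 161, 151, 139, 136, 134, 136, 135, 135, 136, 138, 124, 107, 94, 67, 73, 73, 74, 73, 76, 73, 75, 70, 51, 29, 21, 39, 57]
29.1
```

The slab hasn't changed while the jaw moved its last 6 mm, and its end face shows a level plaster strip at the bottom, so it lies flat. Now I'll close the jaw, pushing the slab to the fixed pad.

```bash
python3 -m pendant '[0,0,0.02,0,0,0,0, 0,0,0.035,0,0,0,0, 0,0,0.05,0,0,0,0, 0,0,0.065,0,0,0,0, 0,0,0.08,0,0,0,0, 0,0,0.095,0,0,0,0, 0,0,0.11,0,0,0,0, 0,0,0.125,0,0,0,0, 0,0,0.14,0,0,0,0, 0,0,0.155,0,0,0,0, 0,0,0.17,0,0,0,0, 0,0,0.18,0,0,0,0]' 50|grep -E "pos|contact"
python3 -m pendant '[0,0,0.015,0,0,0,0, 0,0,0.03,0,0,0,0, 0,0,0.045,0,0,0,0, 0,0,0.06,0,0,0,0, 0,0,0.075,0,0,0,0, 0,0,0.09,0,0,0,0, 0,0,0.1,0,0,0,0]'|grep -E "pos|contact"
python3 slabz.py
```

```text
tool_pos: [0.5459, -0.0162, 0.0503]
contact_force: [-0.6, -10.5, 9.5]
tool_pos: [0.5471, -0.0012, 0.0503]
contact_force: [-0.4, -11.2, 9.3]
0.07 305 224 [101, 90, 84, 66, 71, 79, 50, 44, 47, 47, 56, 75, 91, 90, 89, 90, 89, 86, 73, 67, 68, 63, 56, 54, 53, 99, 128, 99, 55, 25, 22, 38, 56, 58]
0.09 310 222 [132, 107, 68, 57, 57, 67, 83, 90, 89, 90, 90, 89, 90, 89, 91, 91, 90, 90, 81, 68, 64, 62, 61, 62, 61, 81, 114, 120, 82, 31, 20, 34, 52, 58]
0.105 315 220 [132, 134, 134, 130, 108, 83, 83, 75, 60, 57, 64, 81, 91, 89, 90, 90, 90, 85, 72, 61, 58, 57, 57, 59, 56, 105, 130, 97, 55, 18, 26, 43, 58, 59]
0.12 319 219 [86, 92, 117, 136, 135, 133, 133, 135, 117, 83, 79, 79, 74, 64, 56, 56, 71, 86, 84, 71, 64, 62, 63, 62, 62, 78, 114, 125, 91, 47, 21, 31, 50, 59]
0.14 324 217 [98, 97, 98, 100, 131, 164, 163, 161, 151, 139, 137, 134, 131, 111, 83, 83, 84, 79, 73, 66, 55, 58, 56, 58, 57, 58, 58, 59, 55, 38, 25, 22, 38, 57]
31.05
```

```bash
python3 -m pendant '[0,0,0.013,0,0,0,0, 0,0,0.026,0,0,0,0, 0,0,0.039,0,0,0,0, 0,0,0.052,0,0,0,0, 0,0,0.065,0,0,0,0, 0,0,0.07,0,0,0,0]'|grep -E "pos|contact"
python3 -m pendant '[0,0,0.01,0,0,0,0, 0,0,0.02,0,0,0,0, 0,0,0.02,0,0,0,0]'|grep -E "pos|contact"
python3 -m pendant '[0,0,0.01,0,0,0,0, 0,0,0.02,0,0,0,0, 0,0,0.02,0,0,0,0]'|grep -E "pos|contact"
```

```text
tool_pos: [0.548, 0.0095, 0.0503]
contact_force: [0.3, -10.5, 9.0]
tool_pos: [0.5483, 0.0126, 0.0503]
contact_force: [-0.2, -9.8, 9.5]
tool_pos: [0.5483, 0.0132, 0.0503]
contact_force: [0.4, -13.7, 9.7]
```

```bash
python3 -m pendant '[0,0,0.02,0,0,0,0, 0,0,0.02,0,0,0,0, 0,0,0.02,0,0,0,0]'|grep -E "pos|contact"
python3 -m pendant '[0,0,0.02,0,0,0,0, 0,0,0.02,0,0,0,0, 0,0,0.02,0,0,0,0]'|grep -E "pos|contact"
```

```text
tool_pos: [0.5483, 0.0132, 0.0503]
contact_force: [0.1, -18.8, 10.6]
tool_pos: [0.5482, 0.013, 0.0503]
contact_force: [-1.3, -22.9, 11.7]
```

It's snug: the jaw is stopped with 23 N on it. I'll relax the push, release, and rise.

```bash
python3 -m pendant '[0,0,-0.03,0,0,0,0, 0,0,-0.06,0,0,0,0, 0,0,-0.075,0,0,0,0, 0,0,-0.075,0,0,0,0]'|grep -E "pos|contact"
python3 -m pendant '[0.45,0,0,0,0,0,0, 0.45,0,0,0,0,0,0, 0.45,0,0,0,0,0,0, 0.45,0,0,0,0,0,0, 0.45,0,0,0,0,0,0]'|grep -E "pos|contact|open"
```

```text
tool_pos: [0.5484, 0.0134, 0.0503]
contact_force: [-0.1, -3.6, 7.9]
tool_pos: [0.5476, 0.016, 0.0492]
contact_force: [0.7, -0.1, 0.5]
opening: 0.45
```

```bash
python3 -m pendant '[0.45,0,0,-0.2,0,0,0, 0.45,0,0,-0.4,0,0,0, 0.45,0,0,-0.7,0,0,0, 0.45,0,0,-0.9,0,0,0, 0.45,0,0,-0.9,0,0,0]'|grep -E "pos|contact"
python3 -m pendant '[0.45,0,-0.5,0,0,0,0, 0.45,0,-0.95,0,0,0,0, 0.45,0,-0.95,0,0,0,0, 0.45,0,-0.95,0,0,0,0, 0.45,0,-0.95,0,0,0,0]'|grep -E "pos|contact"
python3 - <<'E'
from h import *
from plant import r
t=r.snapshot("top");s=r.snapshot("scene")
e=np.array([.075,.997]);mid=np.array([.5577,.1487])
def prof(c,z,dx,lo,hi):
    o=[]
    for k in range(lo,hi,3):
        p=mid+e*k/1e3+np.array([.997,-.075])*dx
        u,v=proj(c,(*p,z));o.append((k,*c["img"][int(round(v)),int(round(u))].tolist()))
    return o
for dx in(-.035,0.03): print("top",dx,prof(t,.08,dx,-110,12))
print("scene end face columns");im=s["img"]
for k in(-60,-45,-30,-15,-5):
    p=mid+e*k/1e3+np.array([.997,-.075])*.046
    a=proj(s,(*p,.04));b=proj(s,(*p,.08));print(k,[im[int(round(b[1]+(a[1]-b[1])*f)),int(round(a[0]))].tolist() for f in(-.2,.15,.4,.6,.85,1.1)])
E
```

```text
tool_pos: [0.5505, 0.0164, 0.1884]
contact_force: [0.0, -0.2, -0.0]
tool_pos: [0.5371, -0.1274, 0.1833]
contact_force: [-0.7, 0.1, -0.6]
top -0.035 [(-110, 154, 153, 146), (-107, 154, 153, 147), (-104, 153, 152, 146), (-101, 155, 153, 147), (-98, 153, 152, 146), (-95, 145, 144, 138), (-92, 126, 126, 120), (-89, 149, 148, 142), (-86, 152, 152, 146), (-83, 153, 152, 146), (-80, 155, 154, 148), (-77, 166, 166, 158), (-74, 183, 180, 171), (-71, 175, 162, 146), (-68, 154, 128, 101), (-65, 149, 127, 100), (-62, 165, 148, 122), (-59, 176, 160, 133), (-56, 177, 161, 134), (-53, 177, 160, 133), (-50, 176, 160, 132), (-47, 175, 159, 132), (-44, 175, 159, 132), (-41, 175, 159, 131), (-38, 175, 159, 131), (-35, 174, 159, 131), (-32, 174, 158, 130), (-29, 174, 157, 130), (-26, 173, 157, 130), (-23, 173, 156, 129), (-20, 172, 157, 129), (-17, 172, 157, 129), (-14, 172, 156, 129), (-11, 172, 155, 128), (-8, 168, 153, 125), (-5, 158, 141, 115), (-2, 144, 122, 94), (1, 137, 113, 87), (4, 131, 120, 109), (7, 131, 130, 127), (10, 131, 133, 132)]
top 0.03 [(-110, 157, 157, 150), (-107, 178, 179, 172), (
[... 648 characters left out ...]
 155, 128), (-14, 171, 155, 128), (-11, 171, 154, 128), (-8, 169, 153, 127), (-5, 161, 145, 119), (-2, 145, 126, 99), (1, 141, 115, 88), (4, 138, 122, 107), (7, 132, 129, 126), (10, 132, 133, 133)]
scene end face columns
-60 [[170, 149, 122], [150, 131, 106], [93, 76, 59], [82, 61, 41], [89, 70, 48], [82, 65, 48]]
-45 [[168, 148, 121], [140, 122, 101], [76, 67, 55], [59, 52, 43], [117, 107, 94], [60, 55, 51]]
-30 [[169, 150, 120], [133, 116, 95], [96, 86, 70], [62, 55, 46], [125, 114, 100], [49, 45, 41]]
-15 [[173, 148, 117], [111, 97, 79], [73, 64, 53], [70, 62, 52], [111, 101, 88], [70, 64, 58]]
-5 [[134, 132, 135], [128, 112, 91], [73, 64, 53], [70, 62, 51], [125, 115, 101], [90, 84, 75]]
```

The top view shows the tan sawn face filling the roughly 65 mm between the two corks, with no gap. The scene view shows the plaster layer at the bottom of the end face. The arm is clear, so I'll hand it in.

```bash
python3 -c "
from plant import r
print(r.get_state()['clock']);print(r.finish_job())"
```

```text
34.85
the job is handed in; nothing more can be done
None
```

I handed the job in at 34.9 s: the slab lies on its plaster back with the sawn face up, held snug between the pads. I confirmed that from forces and image colour readings, because the picture allowance was used up, so I never saw the coiled shell itself.

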